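Pack up the drawing desk: cover the crayons, hold the board up

TASK

We are packing up the drawing desk: first slide the wooden cover fully shut over the crayons in its side tray, then lift the drawing board, which has a carrying handle on the edge towards you, and hold it open at 45 degrees, steady, so that I can slip my sheets into the box underneath. The board has no prop and would fall shut, so do not let it drop, and finish while you are still holding it up with the gripper's fingers. Leave the other things on the table and the crayons where they are.

Things in the scene. Friction and masses are not known exactly. Their poses are not given: they have to be found in the camera images.
- desk: low pale beech box fixed on the table, 250 (x) by 460 (y), 82 mm high. Origin: centre of its underside; x points away from the robot (yaw -9 to +17 deg), y left, z up. The drawing board lies over y -230 to +115 mm. Side tray at y +120 to +230: far half (x 0 to +116) is the crayon well, three crayons lying along x; near half a flat deck where the open cover parks
- cover (a joint): flat plywood tray cover, 125 by 90 by 5 mm, in grooves along the desk's x. Value in m: 0 = fully shut over the crayons (at its stop), 0.11 = fully open, drawn towards the robot. About 1.5 N of friction; stays where it is left
- cover_pull (a point): centre of the top of the cover's wooden pull, a cleat 14 mm (desk x) by 46 mm (desk y), 18 mm high, on the cover's robot-side end. Its top is 91 mm above the table, the cover's upper face 73 mm. Cover shut: at desk (-2, +175) mm; each mm of opening shifts it 1 mm to desk -x. Axes parallel to the desk's
- board (a joint): board's hinge angle in rad: 0 = level and shut, growing as the robot-side edge is lifted; 0.785 = 45 deg; stop at 1.75. Plywood board, 240 mm from hinge to robot-side edge, 345 mm wide, 12 mm thick, a paper sheet taped on it, 0.5 to 0.85 kg. The hinge is free: it falls shut when let go. Lifting at the handle takes about 3 N
- board_handle (a point): middle of the bar of the black carrying handle on the board's robot-side edge: round, 14 mm diameter, along desk y, straight for 108 mm, feet at 60 mm either side; 41 mm free between bar and board edge. Shut: bar axis 76 mm above the table, nothing beneath, at desk (-173, -55) mm. It travels on a circle of 288 mm about the hinge axis. Axes turn with the board
- board_hinge (a point): middle of the board's hinge axis, which runs along the desk's y on the side away from the robot, at desk (+115, -55, 76) mm. It does not move as the board turns
- medium: bystander: amber bottle with a black cap, 52 mm diameter, 130 mm high, beside the desk. Origin: centre of its underside
- tin: bystander: small open steel cup, 72 mm diameter, 75 mm high, beside the desk. Origin: centre of its underside
- tape: bystander: roll of masking tape lying flat, 92 mm diameter, 24 mm high, in front of the desk. Origin: centre of its underside
- eraser: bystander: white eraser in a blue sleeve, 45 by 24 by 13 mm, in front of the desk. Origin: centre of its underside
- crayon0: bystander: wax crayon, 85 mm long, 18 mm diameter, lying in the tray's right-hand slot. Origin: middle of its underside
- crayon1: bystander: the same, middle slot
- crayon2: bystander: the same, left-hand slot

How it is judged:
By the outcome, as a careful person would: the job done as asked, in the order asked, and still so for the second after the job is handed in, while the arm keeps its last pose, push and grip.
It also fails if it takes over 51 s, if anything falls off the work surface, if the arm or the gripper's body presses on something with over 40 N, if the wrist force passes 120 N, or if a joint passes its speed limit or range.

ROBOT

A 6-joint arm with a two-finger parallel gripper is mounted at the origin on the work surface. World frame = base frame: x ahead of the robot, y to its left, z up, the work surface at z = 0. Lengths are in mm, angles in rad, forces in N, time in s.
With the tool pointing down it reaches from about 275 to 775 mm from the base axis. Payload 14.6 kg.
Tool frame: the origin (TCP) lies at the very end of the fingers, on their centre line; the grasp point (between the pads) lies 19 mm behind it; z points along the fingers, y is the direction in which the jaws open and shut (so a half turn about z gives the same grasp; the last joint's range is limited). The gripper opens to 85 mm and grips with 20 to 120 N. Pads are 22 mm wide; open, the fingers measure 114 mm over their backs; the gripper's body (76 mm by 85 mm) begins 54 mm behind the grasp point. The pads swing forward as they close: fully open they stand 13 mm farther back than shut.
Start: joints at [1.101, 0.263, -0.048, 1.259, 0, 1.415], TCP at [162.558, 499.202, 231.278] pointing down, gripper open.
Joint ranges: [-2.65, 2.65], [-0.89, 1.7], [-1.18, 1.37], [-2.13, 2.11], [-1.35, 1.29], [-3.14, 3.14]. Speed limits (rad/s): [1.89, 1.89, 2.57, 2.79, 3.14, 3.14].

INTERFACE

Orientations are given as a 3x3 rotation matrix whose columns are the frame's x, y, z axes.
In Python, from rig import env gives the robot as it stands. The module is installed in compiled form; this text tells all that it offers.
- The arm moves only by the tool servo_tool, never from a script. Its argument "increments" is a list of rows, each a list of 6 numbers: the shift along the world's x, y, z each as a share of 0.03 m, from -1 to 1, then the turn, a rotation vector about the world's x, y, z each as a share of 0.1 rad, from -1 to 1. A call has 1 to 5 rows; each row shifts and turns the commanded pose from where the row before left it; what a row does not reach is not made up. A row lasts 1/12 s, in which the tool goes at most 41.7 mm and 7.16 degrees, less where a joint would pass 70% of its speed; a pose out of reach is approached as far as the arm can. A call with a number of a shift or a turn outside -1 to 1 is refused whole. A call with a gripper value outside its range is refused whole. "fingers" is the finger opening in mm, from 0 to 85.4, set as the call begins (left out, the last holds). The fingers move at their own pace and stop on an object; the grip force is fixed at half the most. Time passes only in rows, so rows that do not move let the fingers close. It gives the time, the measured TCP pose, the force and the opening at its end, in the units of the state.
- env.observe(): the state, without advancing time (a new reading comes with each control period).
- env.read_camera(name): name is "scene" or "side" or "wrist"; returns a dict with "image" (420x560x3 uint8, red, green, blue), "depth" (420x560 float32, mm along the optical axis (not along the pixel's ray), 0 where there is no reading), "fovy" (degrees; the focal length in pixels is half the picture's height over the tangent of half this angle, whatever the lens; pixels are square), "cx", "cy" (the principal point, pixels), "eye" and "rotation" of the camera in the world. Camera axes: x right, y down, z forward; pixel columns grow to the right and rows downward; lengths in mm; the calibration is good to about 2 mm. The wrist camera is an equidistant fisheye: a pixel r from the principal point sees the ray r / f radians off the axis. A picture is of the moment at which its call begins.
- env.hand_in(): hands the job in, once; it reports no verdict.
The state is a dict: "clock": time; "joint_positions": joint angles; "joint_vel": joint speeds; "joint_torque": joint torques, N m; "eef_pos": TCP position; "tcp_rot": TCP orientation; "force": force on the tool from outside, world axes, zero at the start; "wrist_torque": the same for the moment, N m; "opening": finger opening in mm.
Only numpy, scipy, OpenCV 4.12 (cv2) and the standard library are available. Lean on these libraries where they do the work, as an engineer would, in place of code of your own. Each camera call takes 0.05 s, during which the arm holds its last target. There are 200 camera calls.

## Working session

There is one attempt and no reset: what is moved stays moved. The work goes in short steps, Python scripts to look and compute and a tool call to move; the robot and the scene stay as the last step left them, time stands still between calls to the robot, and variables do not carry over. Pictures are saved under pics/ and viewed, about 8 in all and at most 12, crops included, and the job is handed in when it is done.

Besides the shell and the picture viewer there is one more tool, called after "Call:" as a command line: name --pt "numbers of a row" for each row, then --argument value for the rest. servo_tool: Moves the arm, as the interface text tells. Shift numbers are shares of 0.03 m and turn numbers shares of 0.1 rad, none past 1 either way. Its arguments: {"type":"object","properties":{"increments":{"type":"array"},"fingers":{"type":"number"}},"required":["increments"]}

```bash
mkdir -p pics; cat > h.py <<'E'
import numpy as np, cv2
from rig import env
def grab(n):
    return env.read_camera(n)
def f(c): return 210/np.tan(np.radians(c['fovy'])/2)
def cloud(c):
    h,w=c['depth'].shape; v,u=np.mgrid[:h,:w]; F=f(c); d=c['depth']
    P=np.stack([(u-c['cx'])/F*d,(v-c['cy'])/F*d,d],-1)
    return P@np.array(c['rotation']).T+np.array(c['eye'])
def ray(c,u,v,z):
    r=np.array(c['rotation'])@np.array([(u-c['cx'])/f(c),(v-c['cy'])/f(c),1]); e=np.array(c['eye'])
    return e+r*(z-e[2])/r[2]
def save(c,n): cv2.imwrite('pics/'+n+'.png',c['image'][:,:,::-1])
E
python3 - <<'E'
from h import *
import pickle
for n in ['scene','side']:
    c=grab(n); save(c,n+'0'); pickle.dump(c,open(n+'0.pkl','wb'))
    print(n,c['fovy'],c['cx'],c['cy'],c['eye'],np.round(c['rotation'],3).tolist(),(c['depth']>0).mean())
print(env.observe())
E
```

```text
scene 49.23078514900821 274.9418705417251 211.742161654446 [1307.1339913   393.51576585  712.36265582] [[-0.522, 0.506, -0.687], [0.853, 0.311, -0.419], [0.002, -0.805, -0.593]] 0.9959906462585034
side 47.523141923461395 285.47268886760867 211.29926091537195 [ 252.08859722 -706.82731571  914.31520629] [[0.899, -0.326, 0.292], [-0.438, -0.654, 0.617], [-0.011, -0.683, -0.731]] 0.9957695578231293
{'clock': 0.1, 'joint_positions': array([ 1.10071066e+00,  2.63496259e-01, -4.88391802e-02,  1.25941624e+00,
        3.02791266e-06,  1.41548771e+00]), 'joint_vel': array([-6.01649477e-05,  1.01832717e-04, -3.30485347e-04,  2.54818264e-03,
        1.22042724e-03,  1.05846010e-03]), 'joint_torque': array([ 1.55371235e-03, -6.38576317e+01,  3.85067368e+01,  9.85129096e-03,
       -1.58608091e-04, -3.58176840e-05]), 'eef_pos': array([162.44243745, 498.988346  , 230.87480208]), 'tcp_rot': array([[-9.50865397e-01,  3.09604274e-01, -4.35436903e-04],
       [ 3.09604543e-01,  9.50865029e-01, -8.50350288e-04],
       [ 1.50769640e-04, -9.43381908e-04, -9.99999544e-01]]), 'force': array([-0.11707998, -0.34857914,  0.12333149]), 'wrist_torque': array([-0.02484949, -0.03139295, -0.00324555]), 'opening': 85.27573172365243}
```

View pics/scene0.png

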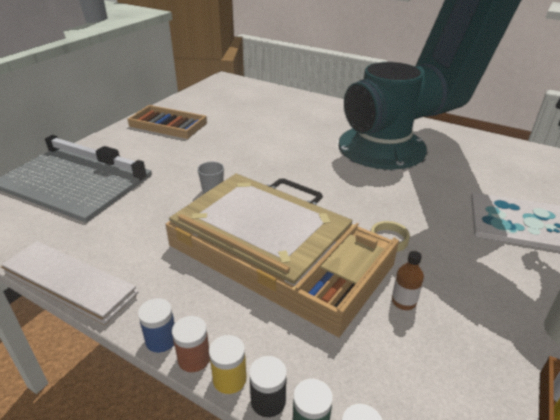

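View pics/side0.png

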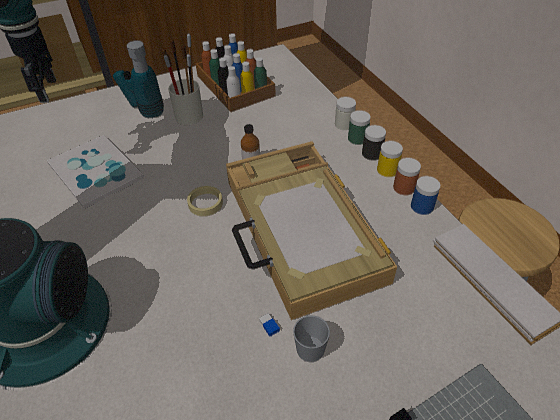

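Both views show the desk. In scene, the pull is near (368,240), the handle near (297,187) and the crayons near (330,287). In side, the handle is near (250,247) and the pull near (305,155).

```bash
python3 - <<'E'
from h import *
import pickle
for n in ['scene','side']:
    c=pickle.load(open(n+'0.pkl','rb')); P=cloud(c); I=c['image'].astype(int)
    reg=(P[...,0]>200)&(P[...,0]<800)&(P[...,1]>-330)&(P[...,1]<330)
    m=(reg&(P[...,2]>50)&(P[...,2]<110)).astype(np.uint8)
    k,l,s,_=cv2.connectedComponentsWithStats(m); j=1+np.argmax(s[1:,4]); D=l==j
    xy=P[D][:,:2].astype(np.float32); print(n,'deskrect',cv2.minAreaRect(xy),s[j])
    z=P[D][:,2]; print('z hist',np.histogram(z,bins=np.arange(50,110,4))[0])
    hb=reg&(I.max(-1)<60)&(P[...,2]>45)&(P[...,2]<100)
    k,l,s,_=cv2.connectedComponentsWithStats(hb.astype(np.uint8))
    for j in range(1,k):
        if s[j,4]>25:
            q=P[l==j]; print(' dark',s[j],np.round(np.median(q,0)),np.round(cv2.minAreaRect(q[:,:2].astype(np.float32)),2) if 0 else cv2.minAreaRect(q[:,:2].astype(np.float32)), np.round(np.percentile(q[:,2],[5,50,95])))
    W=cv2.inRange(c['image'],(0,0,0),(255,255,255))
a=cv2.imread('pics/scene0.png')[150:330,160:430]; b=cv2.imread('pics/side0.png')[120:330,200:410]
cv2.imwrite('pics/c1.png',np.vstack([cv2.resize(a,(540,360)[:2],interpolation=2)])) 
cv2.imwrite('pics/c1.png',np.hstack([cv2.resize(a,(430,287),interpolation=2)if 0 else cv2.resize(cv2.imread('pics/scene0.png')[210:320,290:410],(400,367),interpolation=2),cv2.resize(cv2.imread('pics/side0.png')[135:245,220:340],(400,367),interpolation=2)]))
E
```

```text
scene deskrect ((603.0535278320312, -12.403152465820312), (462.3526306152344, 310.4976501464844), 85.51005554199219) [  165   173   234   149 16542]
z hist [ 427  421  339  352  857 1568 1419 2244 7939  416  548   12    0    0]
 dark [336 284  17  22  36] [699. 183.  48.] ((699.59521484375, 182.57049560546875), (4.00128698348999, 71.35369110107422), 85.3520278930664) [46. 48. 50.]
side deskrect ((605.6306762695312, 26.00274658203125), (536.7680053710938, 311.8811950683594), 85.38418579101562) [  226   134   171   175 16437]
z hist [ 253  238  212  305  674  915  997 3397 8235  678  433   51   25   13]
 dark [291 156  17   7  29] [718. 187.  48.] ((719.1730346679688, 186.8140411376953), (9.443519592285156, 46.617225646972656), 87.71339416503906) [46. 48. 50.]
 dark [232 220  41  49 449] [454. -66.  82.] ((471.5057373046875, -57.413848876953125), (133.4855194091797, 56.81415557861328), 86.46745300292969) [77. 82. 85.]
 dark [295 320   6  16  36] [ 472. -283.   63.] ((473.7820129394531, -282.7146911621094), (26.743717193603516, 3.123035430908203), 40.3922119140625) [47. 63. 75.]
```

View pics/c1.png

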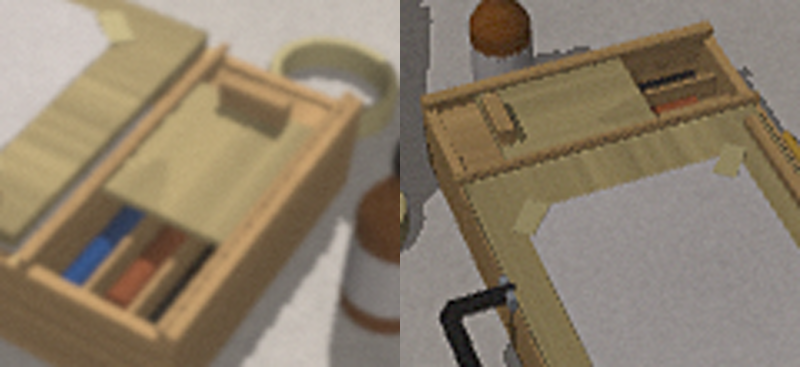

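```bash
python3 - <<'E'
from h import *
import pickle
Q={}
for n in ['scene','side']:
    c=pickle.load(open(n+'0.pkl','rb')); P=cloud(c); I=c['image'].astype(int)
    reg=(P[...,0]>400)&(P[...,0]<780)&(P[...,1]>-280)&(P[...,1]<230)
    # pull: high points in tray area
    m=reg&(P[...,1]>110)&(P[...,2]>84)&(P[...,2]<105)&(P[...,0]<660)
    k,l,s,_=cv2.connectedComponentsWithStats(m.astype(np.uint8))
    for j in range(1,k):
        if s[j,4]>15:
            q=P[l==j]; print(n,'pull?',s[j],np.round(q.mean(0)),[np.round(x) for x in cv2.minAreaRect(q[:,:2].astype(np.float32))],np.round(np.percentile(q[:,2],[5,50,95])))
    # paper
    w=reg&(I.min(-1)>120)&((I.max(-1)-I.min(-1))<28)&(P[...,2]>70)&(P[...,2]<95)
    k,l,s,_=cv2.connectedComponentsWithStats(w.astype(np.uint8)); j=1+np.argmax(s[1:,4]); q=P[l==j]
    print(n,'paper',cv2.minAreaRect(q[:,:2].astype(np.float32)),np.median(q[:,2]))
    # handle
    hb=reg&(I.max(-1)<75)&(P[...,2]>40)&(P[...,0]<545)&(abs(P[...,1])<190)
    k,l,s,_=cv2.connectedComponentsWithStats(hb.astype(np.uint8)); j=1+np.argmax(s[1:,4]); q=P[l==j]
    print(n,'handle',s[j],cv2.minAreaRect(q[:,:2].astype(np.float32)),np.percentile(q[:,2],[5,50,95]))
    t=np.radians(-4.5); ex=np.array([np.cos(t),np.sin(t)]); 
    pr=q[:,:2]@ex; b=q[pr<np.percentile(pr,2)+14]; pc=np.polyfit(b[:,1],b[:,0],1)
    print(' bar mean',b.mean(0),'slope',np.degrees(np.arctan(pc[0])),'yrange',b[:,1].min(),b[:,1].max(), 'pr min/max',pr.min(),pr.max())
    # desk outline hi points
    for zl,zh in((60,70),(76,86),):
        d=reg&(P[...,2]>zl)&(P[...,2]<zh)
        ey=np.array([-ex[1],ex[0]]); print(' ext',zl,np.percentile(P[d][:,:2]@ex,[.5,99.5]),np.percentile(P[d][:,:2]@ey,[.5,99.5]))
E
```

```text
scene pull? [355 232  22  13 144] [565. 167.  90.] [array([563., 166.]), array([45., 18.]), np.float64(85.0)] [85. 91. 93.]
scene paper ((612.0086669921875, -67.81840515136719), (250.74044799804688, 179.45001220703125), 85.38567352294922) 83.75639918082595
scene handle [274 180  48  22 171] ((467.3812255859375, -53.03371047973633), (124.71218872070312, 35.93453598022461), 85.6583480834961) [77.18497786 80.99212613 84.10206724]
 bar mean [455.31335336 -51.86749191  80.70423324] slope 4.729413747368478 yrange -112.96034864544879 9.326009521237097 pr min/max 452.2572434509115 488.2333447224772
 ext 60 [499.04869647 753.63096763] [-237.83614679  265.47867763]
 ext 76 [454.11045616 750.34368676] [-189.61308653  263.88986895]
side pull? [244 163  11  14  80] [562. 165.  91.] [array([563., 167.]), array([47., 15.]), np.float64(86.0)] [86. 91. 94.]
side paper ((613.9979248046875, -64.68159484863281), (254.68687438964844, 177.169677734375), 85.70624542236328) 83.58774075977931
side handle [232 220  41  49 461] ((472.2823181152344, -55.802459716796875), (136.06787109375, 57.873199462890625), 85.32323455810547) [77.00575548 82.12676881 85.33508331]
 bar mean [449.44722191 -60.62966029  82.1138219 ] slope 4.07831529203655 yrange -122.03644879736555 10.141646904338472 pr min/max 446.3041046314501 504.33531046937514
 ext 60 [499.97824286 752.01422525] [-239.39083012  261.32349176]
 ext 76 [448.70031392 741.70959989] [-190.25275697  264.05600418]
```

Call:
servo_tool --pt "0.667 -0.554 -0.13 0 0 -0.668" --pt "0.667 -0.554 -0.13 0 0 -0.668" --pt "0.667 -0.554 -0.13 0 0 -0.668" --pt "0.667 -0.554 -0.13 0 0 -0.668" --pt "0.667 -0.554 -0.13 0 0 -0.668" --fingers 42

```text
clock: 0.52
eef_pos: [263.2, 415.1, 211.4]
tcp_rot: [[-0.795, 0.607, -0.0], [0.607, 0.795, -0.0], [-0.0, -0.0, -1.0]]
force: [-0.2, 0.8, -0.2]
opening: 41.8
```

Call:
servo_tool --pt "0.667 -0.554 -0.13 0 0 -0.668" --pt "0.667 -0.554 -0.13 0 0 -0.668" --pt "0.667 -0.554 -0.13 0 0 -0.668" --pt "0.667 -0.554 -0.13 0 0 -0.668" --pt "0.667 -0.554 -0.13 0 0 -0.668"

```text
clock: 0.93
eef_pos: [363.4, 332.0, 191.9]
tcp_rot: [[-0.552, 0.834, -0.0], [0.834, 0.552, -0.0], [0.0, -0.0, -1.0]]
force: [0.1, 1.0, -0.5]
opening: 41.9
```

Call:
servo_tool --pt "0.667 -0.554 -0.13 0 0 -0.668" --pt "0.667 -0.554 -0.13 0 0 -0.668" --pt "0.667 -0.554 -0.13 0 0 -0.668" --pt "0.667 -0.554 -0.13 0 0 -0.668" --pt "0.667 -0.554 -0.13 0 0 -0.668"

```text
clock: 1.35
eef_pos: [463.4, 248.9, 172.4]
tcp_rot: [[-0.248, 0.969, -0.0], [0.969, 0.248, -0.0], [0.0, -0.0, -1.0]]
force: [0.4, 1.2, 0.3]
opening: 41.8
```

Call:
servo_tool --pt "0.667 -0.554 -0.13 0 0 -0.668" --pt "0.667 -0.554 -0.13 0 0 -0.668" --pt "0.667 -0.554 -0.13 0 0 -0.668" --pt "0.667 -0.554 -0.13 0 0 -0.668" --pt "0 0 0 0 0 -0.668"

```text
clock: 1.77
eef_pos: [545.4, 180.7, 155.8]
tcp_rot: [[0.086, 0.996, -0.001], [0.996, -0.086, -0.001], [-0.001, -0.0, -1.0]]
force: [-0.8, -0.1, -0.8]
opening: 42.1
```

Call:
servo_tool --pt "0.6 -0.48 -0.4 0 0 0" --pt "0 0 0 0 0 0"

```text
clock: 1.93
eef_pos: [562.2, 167.2, 143.2]
tcp_rot: [[0.082, 0.997, -0.001], [0.997, -0.082, -0.001], [-0.001, -0.001, -1.0]]
force: [0.2, -0.1, -0.0]
opening: 41.8
```

```bash
python3 - <<'E'
from h import *
c=grab('wrist'); save(c,'w1'); print(c['fovy'],c['cx'],c['cy'],c['eye'],np.round(c['rotation'],3).tolist())
import pickle; pickle.dump(c,open('w1.pkl','wb'));print(env.observe()['eef_pos'])
E
```

```text
65.70646984690485 276.5746271585764 206.24634224115766 [567.08202913 237.80928369 286.68559715] [[0.997, -0.079, -0.026], [-0.083, -0.957, -0.279], [-0.003, 0.28, -0.96]]
[561.09690485 168.01732062 143.87892665]
```

View pics/w1.png

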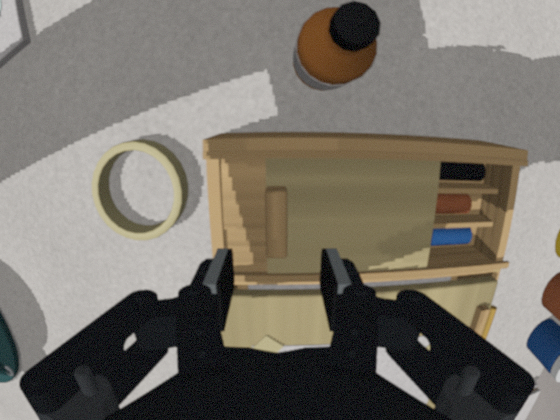

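Wrist view: the pull's top is centred near (276,222) between the fingers, with the three crayons at right and the bottle at (340,45). Next I check the pull's position by ray.

```bash
cat >> h.py <<'E'
def fray(c,u,v,z):
    dx,dy=u-c['cx'],v-c['cy']; r=np.hypot(dx,dy); t=r/f(c)
    d=np.array(c['rotation'])@np.array([np.sin(t)*dx/max(r,1e-9),np.sin(t)*dy/max(r,1e-9),np.cos(t)]); e=np.array(c['eye'])
    return e+d*(z-e[2])/d[2]
E
python3 - <<'E'
from h import *
import pickle
c=pickle.load(open('w1.pkl','rb'))
for u,v in [(276,222),(276,188),(277,257),(266,222),(287,222)]: print(fray(c,u,v,91).round(1))
E
```

```text
[560.5 170.6  91. ]
[562.3 192.7  91. ]
[559.1 146.1  91. ]
[554.1 171.1  91. ]
[567.5 170.   91. ]
```

Call:
servo_tool --pt "0 0.04 -0.6 0 0 0" --pt "0 0 -0.6 0 0 0" --pt "0 0 -0.6 0 0 0" --pt "0 0 -0.37 0 0 0" --pt "0 0 0 0 0 0"

```text
clock: 2.4
eef_pos: [559.0, 170.5, 78.2]
tcp_rot: [[0.079, 0.997, -0.004], [0.997, -0.079, -0.0], [-0.001, -0.004, -1.0]]
force: [-0.9, 0.3, -0.8]
opening: 42.1
```

Call:
servo_tool --pt "0 0 0 0 0 0" --pt "0 0 0 0 0 0" --pt "0 0 0 0 0 0" --pt "0 0 0 0 0 0" --pt "0 0 0 0 0 0" --fingers 5

```text
clock: 2.82
eef_pos: [561.3, 170.5, 81.3]
tcp_rot: [[0.08, 0.997, 0.002], [0.997, -0.08, 0.001], [0.001, 0.002, -1.0]]
force: [-1.3, 0.8, 8.3]
opening: 12.1
```

Call:
servo_tool --pt "0 0 0.08 0 0 0" --pt "0.2 -0.016 0 0 0 0" --pt "0.3 -0.024 0 0 0 0" --pt "0.3 -0.024 0 0 0 0" --pt "0.3 -0.024 0 0 0 0"

```text
clock: 3.23
eef_pos: [593.0, 168.1, 81.5]
tcp_rot: [[0.079, 0.997, -0.003], [0.997, -0.079, 0.001], [0.001, -0.003, -1.0]]
force: [-1.9, 5.6, -14.4]
opening: 11.9
```

Call:
servo_tool --pt "0.3 -0.024 0 0 0 0" --pt "0.3 -0.024 0 0 0 0" --pt "0.3 -0.024 0 0 0 0" --pt "0.2 -0.016 0 0 0 0" --pt "0 0 0 0 0 0"

```text
clock: 3.65
eef_pos: [627.2, 165.5, 81.5]
tcp_rot: [[0.08, 0.997, -0.001], [0.997, -0.08, 0.001], [0.001, -0.002, -1.0]]
force: [2.3, 5.6, -14.2]
opening: 11.8
```

Call:
servo_tool --pt "0.1 -0.02 -0.03 0 0 0" --pt "0.1 -0.01 0 0 0 0" --pt "0 0 0 0 0 0"

```text
clock: 3.9
eef_pos: [633.2, 165.0, 81.5]
tcp_rot: [[0.079, 0.997, -0.0], [0.997, -0.079, 0.002], [0.002, -0.0, -1.0]]
force: [2.1, 8.8, -8.6]
opening: 11.8
```

Call:
servo_tool --pt "0.07 -0.005 0 0 0 0" --pt "0 0 0 0 0 0"

```text
clock: 4.07
eef_pos: [635.0, 164.9, 81.5]
tcp_rot: [[0.079, 0.997, -0.0], [0.997, -0.079, 0.002], [0.002, -0.001, -1.0]]
force: [0.7, 7.2, -7.6]
opening: 12.1
```

Call:
servo_tool --pt "0.07 -0.005 0 0 0 0" --pt "0 0 0 0 0 0"

```text
clock: 4.23
eef_pos: [637.0, 164.7, 81.5]
tcp_rot: [[0.079, 0.997, -0.001], [0.997, -0.079, 0.002], [0.002, -0.001, -1.0]]
force: [1.4, 7.1, -7.5]
opening: 11.6
```

Call:
servo_tool --pt "0.05 -0.003 0 0 0 0" --pt "0 0 0 0 0 0"

```text
clock: 4.4
eef_pos: [637.4, 164.7, 81.5]
tcp_rot: [[0.079, 0.997, -0.002], [0.997, -0.079, 0.002], [0.002, -0.003, -1.0]]
force: [-5.2, 7.3, -3.5]
opening: 12.0
```

Call:
servo_tool --pt "0.05 -0.003 0 0 0 0" --pt "0 0 0 0 0 0"

```text
clock: 4.57
eef_pos: [637.6, 164.7, 81.4]
tcp_rot: [[0.079, 0.997, -0.005], [0.997, -0.079, 0.002], [0.002, -0.005, -1.0]]
force: [-13.4, 7.9, 2.8]
opening: 11.7
```

Call:
servo_tool --pt "0.05 -0.003 0 0 0 0" --pt "0 0 0 0 0 0"

```text
clock: 4.73
eef_pos: [637.7, 164.7, 81.3]
tcp_rot: [[0.079, 0.997, -0.007], [0.997, -0.079, 0.002], [0.001, -0.007, -1.0]]
force: [-21.8, 7.6, 8.2]
opening: 11.7
```

Call:
servo_tool --pt "-0.09 0.006 0 0 0 0" --pt "0 0 0 0 0 0" --pt "0 0 0 0 0 0" --pt "0 0 0 0 0 0" --fingers 42

```text
clock: 5.07
eef_pos: [639.4, 163.5, 82.0]
tcp_rot: [[0.08, 0.997, 0.001], [0.997, -0.08, -0.0], [0.0, 0.001, -1.0]]
force: [-1.2, 0.3, -0.2]
opening: 41.9
```

Call:
servo_tool --pt "0 0 0.5 0 0 0" --pt "0 0 0.8 0 0 0" --pt "0 0 0.8 0 0 0" --pt "0 0 0.8 0 0 0" --pt "0 0 0 0 0 0"

```text
clock: 5.48
eef_pos: [640.8, 163.7, 173.5]
tcp_rot: [[0.08, 0.997, 0.007], [0.997, -0.08, 0.001], [0.001, 0.007, -1.0]]
force: [0.8, -0.6, 0.8]
opening: 42.1
```

```bash
python3 - <<'E'
from h import *
import pickle
c=grab('wrist'); save(c,'w2');pickle.dump(c,open('w2.pkl','wb'));print(env.observe()['eef_pos'])
E
```

```text
[640.29992721 163.65591266 171.15022748]
```

View pics/w2.png

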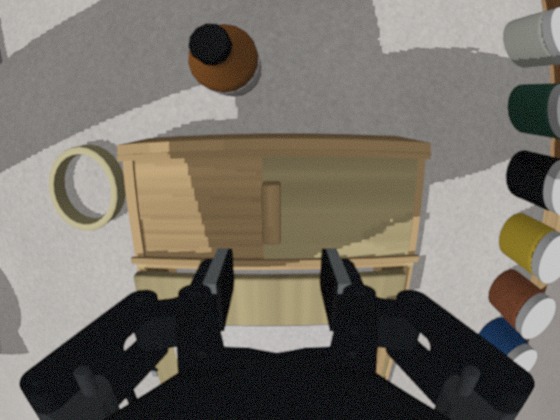

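The cover's end reaches the far wall, no crayon is visible, and the pull is at (271,212). So the cover is shut. Now to the handle.

Call:
servo_tool --pt "-0.637 -0.732 0 0 0 0" --pt "-0.637 -0.732 0 0 0 0" --pt "-0.637 -0.732 0 0 0 0" --pt "-0.637 -0.732 0 0 0 0" --pt "-0.637 -0.732 0 0 0 0"

```text
clock: 5.95
eef_pos: [542.0, 52.9, 167.8]
tcp_rot: [[0.08, 0.997, -0.001], [0.997, -0.08, -0.0], [-0.0, -0.001, -1.0]]
force: [0.8, 0.4, 1.2]
opening: 41.7
```

Call:
servo_tool --pt "-0.637 -0.732 0 0 0 0" --pt "-0.637 -0.732 0 0 0 0" --pt "-0.637 -0.732 0 0 0 0" --pt "-0.637 -0.732 0 0 0 0" --pt "-0.637 -0.732 0 0 0 0"

```text
clock: 6.37
eef_pos: [446.5, -56.8, 168.0]
tcp_rot: [[0.08, 0.997, -0.0], [0.997, -0.08, 0.0], [-0.0, -0.0, -1.0]]
force: [1.1, -0.2, 0.4]
opening: 41.9
```

Call:
servo_tool --pt "0 0 0 0 0 0" --pt "0 0 0 0 0 0"

```text
clock: 6.53
eef_pos: [447.0, -56.8, 168.3]
tcp_rot: [[0.082, 0.997, -0.0], [0.997, -0.082, -0.0], [-0.0, -0.0, -1.0]]
force: [1.4, 0.7, 0.3]
opening: 41.5
```

```bash
python3 - <<'E'
from h import *
import pickle
c=grab('wrist'); save(c,'w3');pickle.dump(c,open('w3.pkl','wb'));print(env.observe()['eef_pos'])
E
```

```text
[447.68728043 -56.19701553 168.35408504]
```

View pics/w3.png

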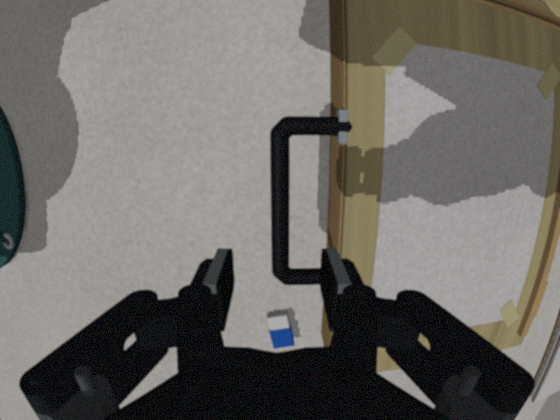

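Handle bar spans (280,127) to (281,275), centred near (280,202); the eraser is at (281,330) and lies on the table.

```bash
python3 - <<'E'
from h import *
import pickle
c=pickle.load(open('w3.pkl','rb'))
for u,v in [(280,202),(280,127),(281,275),(280,160),(281,245),(281,330)]:
    z=c['depth'][v,u]; 
    dx,dy=u-c['cx'],v-c['cy']; r=np.hypot(dx,dy); t=r/f(c); d=np.array([np.sin(t)*dx/r,np.sin(t)*dy/r,np.cos(t)])
    print(fray(c,u,v,78).round(1), (np.array(c['rotation'])@(d/d[2]*z)+c['eye']).round(1))
E
```

```text
[448.4 -50.9  78. ] [448.5 -49.4  83.2]
[453.    4.5  78. ] [452.9   4.7  84. ]
[ 444.3 -112.1   78. ] [ 444.5 -108.9   84. ]
[451.  -19.4  78. ] [451.  -18.5  84.5]
[446.4 -85.6  78. ] [446.6 -83.4  83.3]
[ 440.  -168.7   78. ] [ 436.8 -218.1   14.7]
```

Call:
servo_tool --pt "0.02 0.1 -0.8 0 0 0" --pt "0 0 -0.8 0 0 0" --pt "0 0 -0.8 0 0 0" --pt "0 0 -0.8 0 0 0" --pt "0 0 -0.48 0 0 0"

```text
clock: 7.0
eef_pos: [448.0, -51.9, 55.9]
tcp_rot: [[0.079, 0.997, -0.002], [0.997, -0.079, 0.001], [0.001, -0.002, -1.0]]
force: [-0.5, 0.3, -0.0]
opening: 42.3
```

Call:
servo_tool --pt "0 0 0 0 0 0" --pt "0 0 0 0 0 0" --pt "0 0 0 0 0 0" --pt "0 0 0 0 0 0" --pt "0 0 0 0 0 0" --fingers 3

```text
clock: 7.42
eef_pos: [449.5, -52.5, 59.2]
tcp_rot: [[0.079, 0.997, 0.002], [0.997, -0.079, 0.001], [0.001, 0.002, -1.0]]
force: [4.1, 4.4, -4.1]
opening: 11.9
```

Call:
servo_tool --pt "0 0 0 0 0 0" --pt "0 0 0 0 0 0"

```text
clock: 7.58
eef_pos: [449.5, -52.5, 59.2]
tcp_rot: [[0.079, 0.997, 0.003], [0.997, -0.079, 0.001], [0.001, 0.002, -1.0]]
force: [4.3, 4.1, -3.1]
opening: 11.7
```

Call:
servo_tool --pt "0.007 0 0.377 0 0 0" --pt "0.022 -0.002 0.376 0 0 0" --pt "0.037 -0.003 0.375 0 0 0" --pt "0.052 -0.004 0.373 0 0 0" --pt "0.066 -0.005 0.371 0 0 0"

```text
clock: 8.0
eef_pos: [455.0, -53.0, 116.0]
tcp_rot: [[0.079, 0.997, 0.003], [0.997, -0.079, 0.001], [0.001, 0.003, -1.0]]
force: [9.4, 4.2, -7.0]
opening: 12.2
```

Call:
servo_tool --pt "0.081 -0.006 0.368 0 0 0" --pt "0.095 -0.007 0.365 0 0 0" --pt "0.11 -0.009 0.361 0 0 0" --pt "0.123 -0.01 0.356 0 0 0" --pt "0.138 -0.011 0.351 0 0 0"

```text
clock: 8.42
eef_pos: [470.7, -54.2, 169.8]
tcp_rot: [[0.079, 0.997, 0.001], [0.997, -0.079, 0.001], [0.001, 0.001, -1.0]]
force: [4.6, 2.7, -6.7]
opening: 12.0
```

Forces are low and the motion tracks well, so I continue.

Call:
servo_tool --pt "0.151 -0.012 0.345 0 0 0" --pt "0.165 -0.013 0.339 0 0 0" --pt "0.178 -0.014 0.333 0 0 0" --pt "0.191 -0.015 0.325 0 0 0" --pt "0.203 -0.016 0.318 0 0 0"

```text
clock: 8.83
eef_pos: [496.0, -56.1, 219.3]
tcp_rot: [[0.079, 0.997, -0.001], [0.997, -0.079, 0.001], [0.001, -0.001, -1.0]]
force: [-5.9, 2.9, -1.2]
opening: 11.8
```

Call:
servo_tool --pt "0.216 -0.017 0.309 0 0 0" --pt "0.227 -0.018 0.301 0 0 0" --pt "0.239 -0.019 0.291 0 0 0" --pt "0.25 -0.02 0.282 0 0 0" --pt "0.261 -0.021 0.272 0 0 0"

```text
clock: 9.25
eef_pos: [530.2, -58.6, 263.4]
tcp_rot: [[0.079, 0.997, -0.004], [0.997, -0.079, 0.001], [0.0, -0.004, -1.0]]
force: [-17.5, 5.2, 11.7]
opening: 11.9
```

Call:
servo_tool --pt "0 0 0 0 0 0" --pt "0 0 0 0 0 0" --pt "0 0 0 0 0 0"

```text
clock: 9.5
eef_pos: [530.1, -58.7, 263.3]
tcp_rot: [[0.079, 0.997, -0.003], [0.997, -0.079, 0.001], [0.0, -0.003, -1.0]]
force: [-19.3, 5.0, 14.1]
opening: 11.8
```

```bash
python3 - <<'E'
from h import *
import pickle
for n in ['scene','side']:
    c=grab(n); save(c,n+'1'); pickle.dump(c,open(n+'1.pkl','wb'))
    P=cloud(c); I=c['image'].astype(int); t=np.radians(-4.5); ex=np.array([np.cos(t),np.sin(t)]); ey=np.array([-ex[1],ex[0]])
    X=P[...,:2]@ex; Y=P[...,:2]@ey; Z=P[...,2]
    m=(X>555)&(X<735)&(Y>-180)&(Y<140)&(Z>100)&(Z<275)
    # plane points: RANSAC-ish through robust line
    x,z=X[m],Z[m]
    for _ in range(8):
        p=np.polyfit(x,z,1); r=abs(z-np.polyval(p,x)); k=r<max(4,1.5*np.median(r)); x,z=x[k],z[k]
    print(n,m.sum(),len(x),'angle',np.degrees(np.arctan(-p[0])),'z at hinge x',np.polyval(p,740))
o=env.observe(); print(o['eef_pos'],o['force'],o['opening'],o['clock'])
a=cv2.imread('pics/scene1.png');b=cv2.imread('pics/side1.png'); cv2.imwrite('pics/both.png',np.hstack([a[80:380,130:500],b[60:360,170:540]]))
E
```

```text
scene 13155 12249 angle 43.82472589060595 z at hinge x 86.27047557777962
side 4177 3852 angle 43.77289647260977 z at hinge x 87.80743226951938
[530.05760607 -58.64100755 263.2647171 ] [-18.25884899   5.88664873  13.07353351] 11.89731538294615 9.6
```

View pics/both.png

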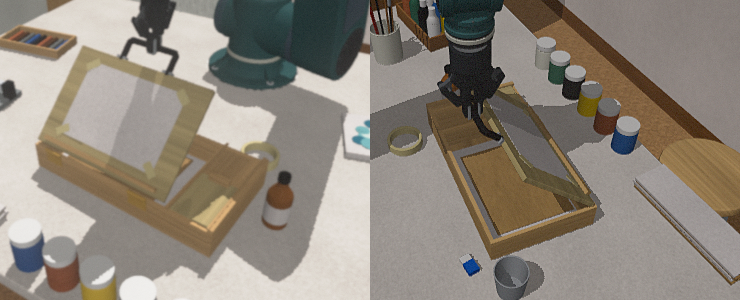

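```bash
cat > fit.py <<'E'
from h import *
import pickle
def fit(c,lim):
    P=cloud(c); t=np.radians(-4.5); ex=np.array([np.cos(t),np.sin(t)]); ey=np.array([-ex[1],ex[0]])
    X=P[...,:2]@ex; Y=P[...,:2]@ey; Z=P[...,2]
    m=(X>lim[0])&(X<lim[1])&(Y>-170)&(Y<125)&(Z>lim[2])&(Z<lim[3]); q=np.stack([X,Y,Z],-1)[m]
    for _ in range(10):
        mu=q.mean(0); n=np.linalg.svd(q-mu,full_matrices=False)[2][2]; r=abs((q-mu)@n); k=r<max(2.5,2*np.median(r)); q=q[k]
    n=n*np.sign(n[2]); return len(q),'pitch',np.degrees(np.arctan2(n[0],n[2])).round(2),'roll',np.degrees(np.arcsin(n[1])).round(2),'dist hinge',((np.array([739.7,0,76])-mu)@n*1).round(1),'rms',r.std().round(2)
if __name__=='__main__':
    for n in ['scene','side']:
        print(n,'shut',fit(pickle.load(open(n+'0.pkl','rb')),(520,720,70,95)))
        print(n,'open',fit(pickle.load(open(n+'1.pkl','rb')),(570,715,110,255)))
E
python3 fit.py
```

```text
scene shut (6389, 'pitch', np.float64(0.03), 'roll', np.float64(0.03), 'dist hinge', np.float64(-7.5), 'rms', np.float64(0.63))
scene open (9925, 'pitch', np.float64(43.81), 'roll', np.float64(0.18), 'dist hinge', np.float64(-7.7), 'rms', np.float64(0.66))
side shut (7269, 'pitch', np.float64(0.01), 'roll', np.float64(-0.07), 'dist hinge', np.float64(-7.4), 'rms', np.float64(0.67))
side open (3366, 'pitch', np.float64(43.75), 'roll', np.float64(0.04), 'dist hinge', np.float64(-8.9), 'rms', np.float64(0.44))
```

Call:
servo_tool --pt "0.02 -0.002 0.075 0 0 0" --pt "0.02 -0.002 0.075 0 0 0" --pt "0.02 -0.002 0.075 0 0 0" --pt "0 0 0 0 0 0" --pt "0 0 0 0 0 0"

```text
clock: 10.02
eef_pos: [535.1, -59.1, 269.2]
tcp_rot: [[0.079, 0.997, 0.002], [0.997, -0.079, 0.001], [0.001, 0.002, -1.0]]
force: [6.6, 5.5, -7.8]
opening: 11.7
```

```bash
python3 - <<'E'
from fit import *
for n in ['scene','side']:
    c=grab(n); print(fit(c,(570,715,110,255)))
o=env.observe(); print(o['eef_pos'],o['force'],o['opening'],o['clock'])
E
```

```text
(10004, 'pitch', np.float64(45.25), 'roll', np.float64(0.15), 'dist hinge', np.float64(-7.8), 'rms', np.float64(0.65))
(3100, 'pitch', np.float64(45.17), 'roll', np.float64(0.02), 'dist hinge', np.float64(-8.9), 'rms', np.float64(0.4))
[535.09492786 -59.09180186 269.10085717] [ 6.29869473  6.48439766 -8.19243158] 11.87617188142249 10.1167
```

Call:
servo_tool --pt "-0.02 0 -0.01 0 0 0" --pt "0 0 0 0 0 0" --pt "0 0 0 0 0 0" --pt "0 0 0 0 0 0" --pt "0 0 0 0 0 0"

```text
clock: 10.53
eef_pos: [534.7, -59.0, 268.7]
tcp_rot: [[0.079, 0.997, 0.002], [0.997, -0.079, 0.001], [0.001, 0.002, -1.0]]
force: [7.6, 7.3, -10.1]
opening: 11.5
```

Call:
servo_tool --pt "0 0 0 0 0 0" --pt "0 0 0 0 0 0" --pt "0 0 0 0 0 0" --pt "0 0 0 0 0 0" --pt "0 0 0 0 0 0"

```text
clock: 10.95
eef_pos: [534.7, -59.1, 268.7]
tcp_rot: [[0.079, 0.997, 0.002], [0.997, -0.079, 0.001], [0.001, 0.002, -1.0]]
force: [7.7, 5.4, -10.8]
opening: 11.9
```

```bash
python3 - <<'E'
from fit import *
for n in ['scene','side']:
    c=grab(n); save(c,n+'2'); print(fit(c,(570,715,110,255)))
    if n=='scene':
        P=cloud(c); m=(P[...,0]>540)&(P[...,0]<700)&(P[...,1]>130)&(P[...,1]<200)&(P[...,2]>85)&(P[...,2]<97)
        k,l,s,_=cv2.connectedComponentsWithStats(m.astype(np.uint8))
        for j in range(1,k):
            if s[j,4]>15: q=P[l==j]; print('pull',s[j],cv2.minAreaRect(q[:,:2].astype(np.float32)))
o=env.observe(); print(o['eef_pos'],o['force'],o['opening'],o['clock'])
a=cv2.imread('pics/scene2.png');b=cv2.imread('pics/side2.png'); cv2.imwrite('pics/both2.png',np.hstack([a[80:380,130:500],b[60:360,170:540]]))
E
```

```text
(9930, 'pitch', np.float64(45.14), 'roll', np.float64(0.19), 'dist hinge', np.float64(-7.7), 'rms', np.float64(0.66))
pull [338 250  23  15 152] ((637.7015380859375, 160.33428955078125), (46.26559066772461, 16.519678115844727), 85.7189712524414)
(3119, 'pitch', np.float64(45.05), 'roll', np.float64(0.04), 'dist hinge', np.float64(-8.9), 'rms', np.float64(0.42))
[534.67394024 -59.05139058 268.72941767] [  8.50664029   5.34727211 -10.3550286 ] 11.584941127186028 11.05
```

View pics/both2.png

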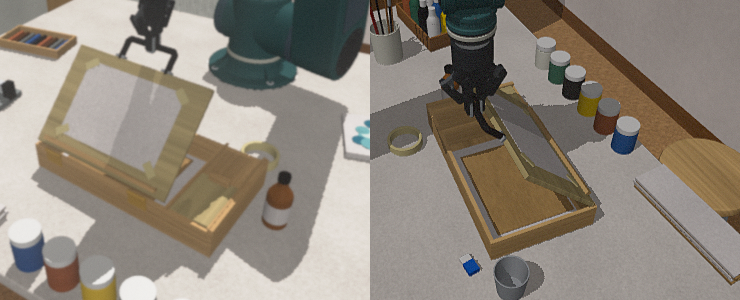

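The board is held at 45°, the pull is still at its shut place, and the tape, bottle, eraser and tin look undisturbed. I'm handing in.

```bash
python3 -c "
from rig import env
print(env.hand_in()); o=env.observe(); print(o['eef_pos'],o['force'],o['opening'],o['clock'])"
```

```text
the job is handed in; nothing more can be done
None
the job is handed in; nothing more can be done
```

The cover is fully shut, and the gripper's fingers are holding the board up by its handle at about 45°. I handed the job in at about 11 s.

- **Cover:** I gripped the pull and slid the cover about 76 mm until it met its stop, where the push rose to 22 N. I then let go. In the last check the pull was still at its shut position, within about a millimetre in the direction it slides.
- **Board:** I gripped the bar and lifted it along its arc. The first lift reached only 43.8°, because the bar shifted a little in the fingers, so I corrected it. The last plane fits gave 45.1° from the scene camera and 45.05° from the side camera. The TCP did not move between the last two readings, and the wrist force was about 14 N.
- **Other things:** The bottle, tape, eraser and tin looked undisturbed in the last picture; I did not measure them. The crayons are under the cover and were not touched.

**Small disagreements:**
- The fingers read about 12 mm on both the pull and the bar, which are 14 mm thick.
- My different estimates of the pull's sideways position varied by 2 to 4 mm.

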